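# Prop open the trimming-tool chest

## Robot

A 6-joint arm with a two-finger parallel gripper is mounted at the origin on the work surface. World frame = base frame: x ahead of the robot, y to its left, z up, the work surface at z = 0. Lengths are in mm, angles in rad, forces in N, time in s.
With the tool pointing down it reaches from about 250 to 725 mm from the base axis. Payload 4 kg.
Tool frame: the origin (TCP) lies at the very end of the fingers, on their centre line; the grasp point (between the pads) lies 19 mm behind it (r.grip_point_offset is the distance from the TCP to the grasp point, in mm); y points along the fingers, z is the direction in which the jaws open and shut, and the axes are right-handed (so a half turn about y gives the same grasp; the last joint's range is limited). The gripper opens to 85 mm and grips with 20 to 120 N. Pads are 22 mm wide; open, the fingers measure 114 mm over their backs; the gripper's body (76 mm by 85 mm) begins 54 mm behind the grasp point. The pads swing forward as they close: fully open they stand 13 mm farther back than shut.
Start: joints at [-1.135, 0.241, 0.005, 1.335, 0, 1.571], TCP at [211.066, -453.267, 231.306] pointing down, gripper open.
Joint ranges: [-2.72, 2.72], [-1.05, 1.87], [-1.09, 1.28], [-1.99, 2.15], [-1.42, 1.44], [-3.14, 3.14]. Speed limits (rad/s): [2.79, 2.79, 3.14, 3.14, 3.14, 3.14].

## Interface

Orientations are given as a unit quaternion [w, x, y, z].
In Python, from rig import sensors, imaging, r gives the robot as it stands.
- The arm moves only by the tool jog_arm, never from a script. Its argument "series" is one flat list of numbers, 7 for each row, row after row: the shift along the world's x, y, z in mm, then the turn, a rotation vector about the world's x, y, z in rad, then the finger opening in mm, from 0 to 85.4. In form: [tx, ty, tz, wx, wy, wz, claw, tx, ty, tz, wx, wy, wz, claw, ...]. A call has 1 to 8 rows; each row shifts and turns the pose as measured when the row begins; what a row does not reach is not made up. A row lasts 1/12 s, in which the tool goes at most 41.7 mm and 7.16 degrees, less where a joint would pass 70% of its speed; a pose out of reach is approached as far as the arm can. A call is refused whole if a number of a shift passes 41.7 or a number of a turn 0.125, either way. A call with a gripper value outside its range is refused whole. The fingers move at their own pace and stop on an object; "grip_force" is the grip in N (left out, the last holds). Time passes only in rows, so rows that do not move let the fingers close. It gives the time, the measured TCP pose, the force and the opening at its end, in the units of the state.
- sensors.observe(): the state, without advancing time (a new reading comes with each control period).
- imaging.capture(name): name is "scene" or "top" or "wrist"; returns a dict with "image" (420x560x3 uint8, red, green, blue), "fx", "fy", "cx", "cy" (pixels), "rvec" (rotation vector, rad) and "tvec" (3), from world to camera coordinates, as OpenCV has them; the wrist camera has in their place "mount" (4x4, takes a point from camera to tool coordinates, whose origin is the TCP and whose axes are the tool frame's). Camera axes: x right, y down, z forward; pixel columns grow to the right and rows downward; lengths in mm; the calibration is good to about 2 mm. A picture is of the moment at which its call begins: read the wrist's pose just before it. There is no depth.
- r.close_job(): hands the job in, once; it reports no verdict.
Trained networks look in a picture, given as the dict that the camera call returned (one of the last four; its "shot" number tells which), for a name from the list of things; names that differ only in an ending like _2 or _b are one class to them, and where a whole thing is asked for, a point or a joint stands for the part that bears it (a point fixed in the world has none). Each returns a list of dicts, best first, with "confidence" (0 to 1); they miss things now and then, are a little off and sometimes report something else, mostly with a low value. They report only what shows in the picture. A call takes as long as a camera call.
- imaging.cut_out(picture, name): "pixels" (420x560 bool, what is visible of it) and "extent" ([left, top, right, bottom] in pixels, round what is visible of it).
The state is a dict: "time_s": time; "joints": joint angles; "dq": joint speeds; "tau": joint torques, N m; "tool_pos": TCP position; "tcp_rot": TCP orientation; "wrist_force": force on the tool from outside, world axes, zero at the start; "wrist_torque": the same for the moment, N m; "finger_gap": finger opening in mm.
Only numpy, scipy, OpenCV 4.12 (cv2) and the standard library are available. Lean on these libraries where they do the work, as an engineer would, in place of code of your own. Each camera call takes 0.05 s, during which the arm holds its last target.

## Task

Two flat wooden chests stand on the potter's bench; one has a folding steel stay on its side. Raise that chest's lid by its handle, on past the point where the stay's foot drops behind its step, then let the lid down gently onto the locked stay and let go, so that it stays up unaided. Never let the lid slam.

Things in the scene. Friction and masses are not known exactly. Their poses are not given: they have to be found in the camera images.
- chest: The chest with the stay: plywood box 170 mm deep (x), 220 wide (y), 95 high, fixed. Origin: centre of its underside; front along its -x, z up. Lid hinge line: parallel to y at x = 85, z = 90 mm. A steel ledge and the stay (strut, 110 mm) lie outside its -y wall. The other chest is narrower (170), same wood and a like handle, has no stay and does not open.
- bar (a point): Centre of the grip bar of the lid's loop handle: round dark steel, 12 mm thick, parallel to the chest's y, 68 mm free between its two legs, 50 mm off the lid's front edge (44 mm clear), 225 mm from the hinge line. At lid angle a it is at x = 85 - 225 cos a, z = 90 + 225 sin a (mm, chest frame). Its axes turn with the lid. The bar may turn between the finger pads.
- lid (a joint): Lid angle, rad: 0 shut and level, grows as the front rises, stop at 1.48. The lid weighs about 0.35 kg and falls shut from anywhere if let go, unless the stay is locked; then it rests at about 1.08.
- stay (a joint): Stay's angle about its pin on the lid's side, rad, 0 with the lid shut. Its foot trails along the ledge untouched as the lid rises and drops by its own weight behind a 10 mm step when the lid passes about 1.19 (raise to 1.35 to be sure); letting the lid down to 1.08 then jams the foot against the step: locked, stay at about 1.82 (1.68 there if it has not dropped).

How it is judged (in metres and radians):
On the way:
1. the lid is raised past the point where the stay drops (value of joint lid above 1.17 rad), for 0.1 s.
At the end, for the whole second after the job is handed in: The lid is at rest at 0.98 to 1.15 rad, held by its stay alone, with the stay's foot down behind its step (stay above 1.75 rad) (value of joint lid between 0.98 and 1.15 rad and value of joint stay above 1.75 rad and velocity of joint lid between -0.05 and 0.05 rad/s); the robot touches nothing.
It fails at once if the lid slams (falls faster than 3 rad/s) (velocity of joint lid below -3 rad/s).
It also fails if it takes over 37 s, if anything falls off the work surface, if the arm or the gripper's body presses on something with over 40 N, if the wrist force passes 120 N, or if a joint passes its speed limit or range.

## Working session

There is one attempt and no reset: what is moved stays moved. The work goes in short steps, Python scripts to look and compute and a tool call to move; the robot and the scene stay as the last step left them, time stands still between calls to the robot, and variables do not carry over. Pictures are saved under pics/ and viewed, and the job is handed in when it is done.

Besides the shell and the picture viewer there is one more tool, called as name(argument=value, ...), one argument or row to a line, values as JSON. jog_arm: Moves the arm, as the interface text tells. Its arguments: {"type":"object","properties":{"series":{"type":"array"},"grip_force":{"type":"number"}},"required":["series"]}

```bash
ls; mkdir -p pics; python3 - <<'E'
from rig import sensors, imaging, r
import cv2
s=sensors.observe()
print({k:(v if not hasattr(v,'round') else v) for k,v in s.items()}, r.grip_point_offset)
for n in("scene","top"):
    p=imaging.capture(n); cv2.imwrite(f"pics/{n}0.png",p["image"][:,:,::-1])
    print(n,[p[k] for k in("fx","fy","cx","cy","rvec","tvec")])
    for nm in("chest","bar","lid","stay"):
        for d in imaging.cut_out(p,nm): print(nm,d["confidence"],d["extent"])
E
```

```text
pics
{'time_s': 0.0, 'joints': array([-1.13498600e+00,  2.41408328e-01,  3.70042219e-03,  1.33519294e+00,
       -1.16634013e-05,  1.57078066e+00]), 'dq': array([-2.83981936e-05, -8.92286146e-04, -4.68853484e-04, -5.53036765e-04,
       -8.21719526e-04,  1.09642970e-06]), 'tau': array([-4.31129547e-04, -3.72314179e+01,  2.52409887e+01,  1.70490006e-02,
       -9.70706992e-05, -1.01385558e-05]), 'tool_pos': array([ 210.79868068, -452.68437419,  230.40619584]), 'tcp_rot': array([ 0.15270619, -0.15303594,  0.69110944, -0.68965829]), 'wrist_force': array([-0.08927999,  0.15684066, -0.18102996]), 'wrist_torque': array([-0.07470314,  0.00343284,  0.00863124]), 'finger_gap': 85.75203138643458} 18.700000000000003
scene [391.7756171877977, 391.7756171877977, 279.59333291976463, 202.71021371494658, array([ 2.15424354,  1.1301864 , -0.4626125 ]), array([-285.4099869 , -312.46031879, 1452.34983743])]
chest 0.87 [131.9, 201.7, 253.1, 311.4]
bar 0.78 [131.5, 200.8, 254.5, 294.0]
stay 0.59 [128.1, 244.4, 152.7, 271.5]
top [457.945109631122, 457.945109631122, 290.8478317099558, 209.0742864081274, array([ 2.12031399, -2.15515531,  0.15853717]), array([ -48.15558099,  573.16922513, 1100.22149554])]
chest 0.89 [338.5, 161.9, 442.2, 264.0]
lid 0.79 [344.5, 161.1, 443.4, 263.2]
stay 0.64 [436.4, 193.7, 444.7, 240.9]
```

View pics/scene0.png

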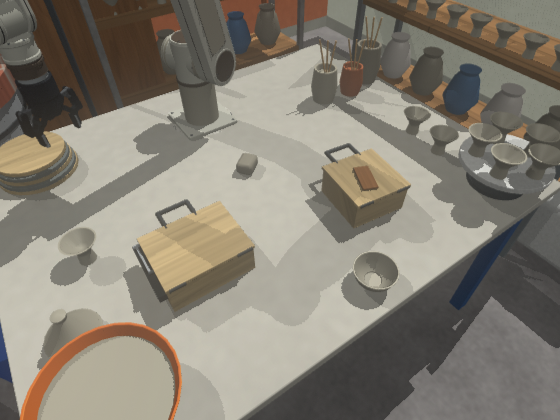

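View pics/top0.png

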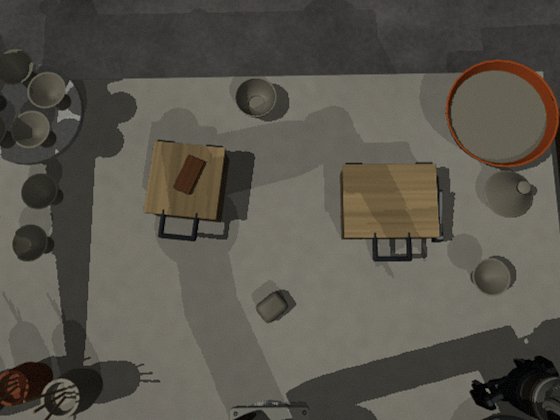

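The right chest in the top view (handle near px (392,255), stay on its right edge at x≈440) is the one with the stay. I'll zoom in on it next.

```bash
python3 - <<'E'
import cv2
a=cv2.imread("pics/top0.png")[150:275,325:460]; cv2.imwrite("pics/topz.png",cv2.resize(a,None,fx=4.7,fy=4.7,interpolation=cv2.INTER_CUBIC))
a=cv2.imread("pics/scene0.png")[190:310,120:265]; cv2.imwrite("pics/scenez.png",cv2.resize(a,None,fx=5,fy=5,interpolation=cv2.INTER_CUBIC))
E
```

```text
(no output)
```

View pics/topz.png

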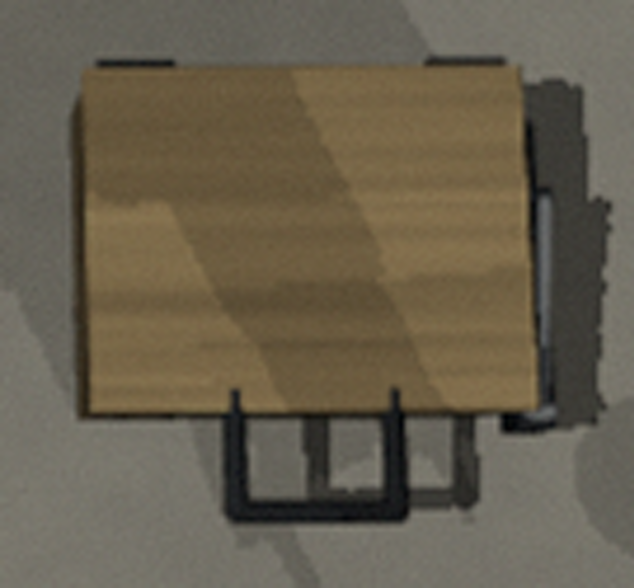

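View pics/scenez.png

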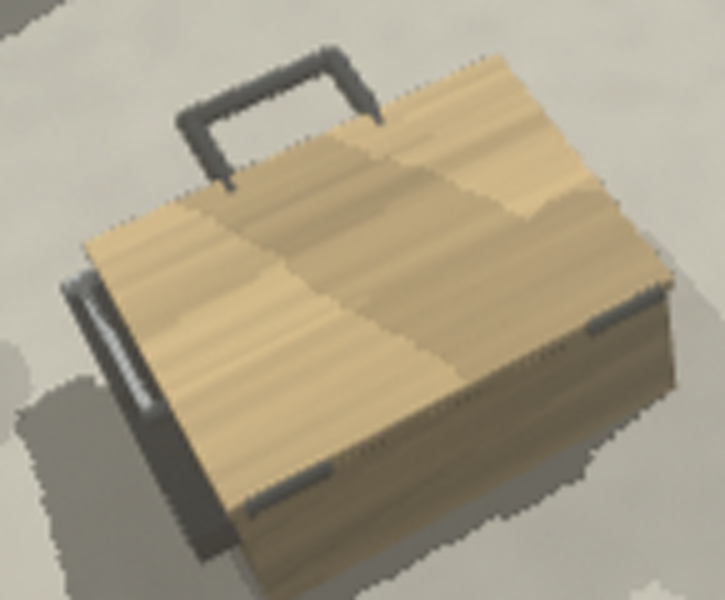

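```bash
cat > h.py <<'E'
import numpy as np, cv2
from rig import imaging
def P(p):
    K=np.array([[p["fx"],0,p["cx"]],[0,p["fy"],p["cy"]],[0,0,1]]); R=cv2.Rodrigues(np.array(p["rvec"]))[0]
    return K@np.c_[R,np.array(p["tvec"]).reshape(3)]
E
python3 - <<'E'
from h import *
t=P(imaging.capture("top")); s=P(imaging.capture("scene"))
T=np.array([(537,412),(85,413),(83,66),(520,66),(396,511),(235,511)])/4.7+[325,150]
S=np.array([(87,243),(497,57),(672,285),(230,508),(186,118),(335,54)])/5+[120,190]
X=cv2.triangulatePoints(t,s,T.T.copy()-.4,S.T.copy()-.4); X=(X[:3]/X[3]).T
print(X.round(1)); 
for a,b in((0,1),(3,2),(4,5)): print(np.arctan2(*(X[a]-X[b])[[0,1]]), np.linalg.norm(X[a]-X[b]))
print(X[4:].mean(0), X[:4].mean(0))
E
```

```text
[[ 491.4 -407.6   90.7]
 [ 494.  -182.    88.9]
 [ 674.4 -186.2   89.1]
 [ 669.9 -409.3   93.7]
 [ 442.5 -335.1   90.7]
 [ 444.1 -253.8   91. ]]
-3.1299523731797128 225.68414166991712
-3.1213330341015237 223.21577757357983
-3.122638818651761 81.38816376419986
[ 443.31366933 -294.46057436   90.87095835] [ 582.42001635 -296.2851307    90.61535998]
```

```bash
cat >> h.py <<'E'
from scipy.spatial.transform import Rotation as Ro
from rig import sensors
def st():
    s=sensors.observe(); q=s["tcp_rot"]; R=Ro.from_quat(np.r_[q[1:],q[0]]).as_matrix()
    g=s["tool_pos"]-18.7*R[:,1]
    h=np.array([668.5,-296,90]); a=np.arctan2(g[2]-h[2],h[0]-g[0]); rad=np.hypot(g[2]-h[2],h[0]-g[0])
    print("t",round(s["time_s"],2),"tcp",s["tool_pos"].round(1),"grasp",g.round(1),"gap",round(s["finger_gap"],1),"F",s["wrist_force"].round(1))
    print("y",R[:,1].round(3),"z",R[:,2].round(3),"j",s["joints"].round(2),"a",a.round(3),"rad",rad.round(1))
    return s,R,g
def turnto(R,y,z):
    y=np.array(y,float);y/=np.linalg.norm(y);z=np.array(z,float);z-=y*(z@y);z/=np.linalg.norm(z)
    D=np.c_[np.cross(y,z),y,z]; return Ro.from_matrix(D@R.T).as_rotvec()
E
python3 - <<'E'
from h import *
s,R,g=st()
for z in ([1,-.015,0],[-1,.015,0]): print(turnto(R,[.2,0,-1],z), turnto(R,[0,0,-1],z))
E
```

```text
t 0.6 tcp [ 211.1 -453.2  231.3] grasp [ 211.1 -453.2  250. ] gap 85.8 F [ 0.2  0.6 -0.4]
y [ 0. -0. -1.] z [ 0.422 -0.907  0.   ] j [-1.13  0.24  0.    1.34  0.    1.57] a 0.337 rad 484.6
[-0.11050164 -0.17628859  1.11589329] [-6.39199765e-06  1.46686082e-05  1.11998799e+00]
[ 0.19947043 -0.12499739 -2.01428706] [ 1.65996360e-05  7.23346295e-06 -2.02160466e+00]
```

jog_arm(
  series=[23,16,0,0,0,0.11,40,23,16,0,0,0,0.11,40,23,16,0,0,0,0.11,40,23,16,0,0,0,0.11,40,23,16,0,0,0,0.11,40,23,16,0,0,0,0.11,40,23,16,0,0,0,0.11,40,23,16,0,0,0,0.11,40],
)

```text
time_s: 1.27
tool_pos: [397.4, -323.4, 231.9]
tcp_rot: [-0.44, 0.44, -0.552, 0.555]
wrist_force: [-0.0, -0.2, 0.7]
finger_gap: 39.9
```

```bash
python3 - <<'E'
from h import *
s,R,g=st(); print(turnto(R,[0,0,-1],[1,-.015,0]), np.array([443.3,-294.5,91])-g)
E
```

```text
t 1.27 tcp [ 397.4 -323.4  231.9] grasp [ 397.4 -323.3  250.6] gap 39.9 F [-0.  -0.2  0.7]
y [ 0.002 -0.003 -1.   ] z [ 0.974 -0.225  0.003] j [-0.68  0.26  0.03  1.34 -0.    1.12] a 0.535 rad 315.1
[0.00321192 0.00222683 0.21236743] [  45.93771495   28.81076384 -159.61151037]
```

jog_arm(
  series=[15,10,-15,0,0,0.106,40,16,10,-25,0,0,0.106,40,15,9,-25,0,0,0,40,0,0,-20,0,0,0,40],
)

```text
time_s: 1.6
tool_pos: [454.1, -291.8, 150.8]
tcp_rot: [-0.504, 0.5, -0.491, 0.505]
wrist_force: [-0.7, -0.8, 0.9]
finger_gap: 40.6
```

```bash
python3 - <<'E'
from h import *
s,R,g=st(); print(turnto(R,[0,0,-1],[1,-.015,0]), np.array([443.3,-294.5,91])-g)
p=imaging.capture("wrist"); im=p["image"][:,:,::-1].copy()
M=np.array(p["mount"]); 
def proj(X):
    t=R.T@(np.array(X)-s["tool_pos"]); c=np.linalg.inv(M)@np.r_[t,1]; return int(p["fx"]*c[0]/c[2]+p["cx"]),int(p["fy"]*c[1]/c[2]+p["cy"])
for X in([442.5,-335.1,90],[444.1,-253.8,90],[443.3,-294.5,90]):
    u=proj(X);print(u);cv2.circle(im,u,3,(0,0,255),-1)
cv2.imwrite("pics/w1.png",im)
E
```

```text
t 1.6 tcp [ 454.1 -291.8  150.8] grasp [ 453.8 -291.6  169.5] gap 40.6 F [-0.7 -0.8  0.9]
y [ 0.018 -0.011 -1.   ] z [1.    0.008 0.018] j [-0.57  0.35 -0.06  1.14  0.    0.99] a 0.355 rad 229.0
[ 0.010732    0.01802211 -0.02252828] [-10.46773605  -2.92304462 -78.52850609]
(257, 296)
(258, 166)
(257, 235)
```

View pics/w1.png

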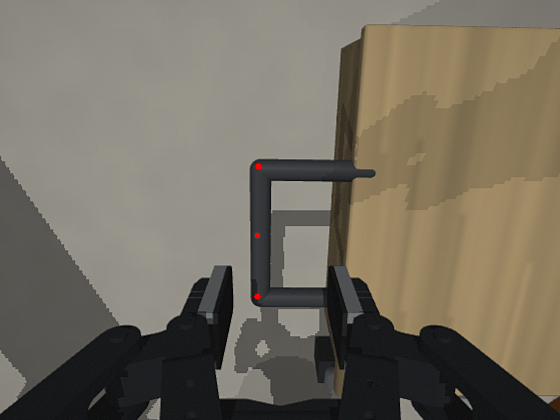

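Projected bar points (257,166)-(257,296) lie on the bar (about 4 px to its left), so the estimate is good to roughly 2 mm. I'll shift x first, then go down.

jog_arm(
  series=[-9,-3,-4,0.01,0.018,-0.02,40,0,0,-15,0,0,0,40,0,0,-20,0,0,0,40,0,0,-18,0,0,0,40,0,0,-12,0,0,0,40,0,0,0,0,0,0,40],
)

```text
time_s: 2.15
tool_pos: [438.4, -297.1, 78.5]
tcp_rot: [0.492, -0.496, 0.509, -0.502]
wrist_force: [-0.7, 0.4, -0.3]
finger_gap: 39.8
```

```bash
python3 - <<'E'
from h import *
s,R,g=st(); print(turnto(R,[0,0,-1],[1,-.015,0]), np.array([444.5,-294.5,91])-g)
E
```

```text
t 2.15 tcp [ 438.4 -297.1   78.5] grasp [ 438.6 -297.2   97.2] gap 39.8 F [-0.7  0.4 -0.3]
y [-0.012  0.003 -1.   ] z [ 1.    -0.022 -0.012] j [-0.59  0.42 -0.16  1.   -0.    1.  ] a 0.031 rad 230.0
[-0.00336867 -0.01172375  0.00743606] [ 5.89567663  2.6519055  -6.18455637]
```

jog_arm(
  series=[5,2,-5,0,-0.01,0,40,1,0,-1,0,0,0,40,0,0,0,0,0,0,6,0,0,0,0,0,0,6,0,0,0,0,0,0,6,0,0,0,0,0,0,6],
  grip_force=40,
)

```text
time_s: 2.65
tool_pos: [443.7, -298.1, 76.8]
tcp_rot: [0.493, -0.493, 0.507, -0.507]
wrist_force: [0.8, 0.8, -2.4]
finger_gap: 10.3
```

```bash
python3 - <<'E'
from h import *
s,R,g=st()
p=imaging.capture("wrist"); cv2.imwrite("pics/w2.png",p["image"][:,:,::-1])
E
```

```text
t 2.65 tcp [ 443.7 -298.1   76.8] grasp [ 443.7 -298.2   95.5] gap 10.3 F [ 0.8  0.8 -2.4]
y [-0.     0.001 -1.   ] z [ 1.    -0.028 -0.   ] j [-0.59  0.43 -0.16  0.99  0.    1.01] a 0.024 rad 224.8
```

View pics/w2.png

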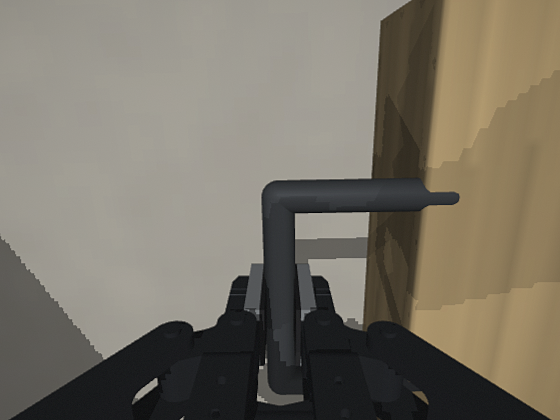

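Bar is gripped (gap 10.3 mm, pads between the legs). I'll plan the arc now.

```bash
cat >> h.py <<'E'
def plan(a1,n,tilt1,rad=None,y=None):
    s,R,g=st(); h=np.array([668.5,-296,90]); a0=np.arctan2(g[2]-h[2],h[0]-g[0]); r0=np.hypot(g[2]-h[2],h[0]-g[0]); rad=rad or r0
    t0=np.arcsin(R[0,1]); y=g[1] if y is None else y; prev=s["tool_pos"]
    for k in range(1,n+1):
        f=k/n; a=a0+(a1-a0)*f; t=t0+(tilt1-t0)*f; rr=r0+(rad-r0)*f
        G=np.array([h[0]-rr*np.cos(a),g[1]+(y-g[1])*f,h[2]+rr*np.sin(a)]); T=G+18.7*np.array([np.sin(t),0,-np.cos(t)])
        print((T-prev).round(1),round(-(tilt1-t0)/n,3)); prev=T
E
python3 -c "
from h import *
plan(.48,8,.12,225)"
```

```text
t 2.7 tcp [ 443.8 -298.1   76.8] grasp [ 443.8 -298.2   95.5] gap 10.5 F [-2.1 -0.  -1.9]
y [-0.     0.001 -1.   ] z [ 1.    -0.027 -0.   ] j [-0.59  0.43 -0.16  0.99  0.    1.01] a 0.024 rad 224.8
[ 0.9 -0.  12.8] -0.015
[ 1.7  0.  12.7] -0.015
[ 2.4  0.  12.6] -0.015
[ 3.1  0.  12.5] -0.015
[ 3.8  0.  12.3] -0.015
[ 4.5  0.  12.1] -0.015
[ 5.2  0.  11.9] -0.015
[ 5.8  0.  11.6] -0.015
```

jog_arm(
  series=[1,0,8,0,-0.015,0,6,1.7,0,12.7,0,-0.015,0,6,2.4,0,12.6,0,-0.015,0,6,3.1,0,12.5,0,-0.015,0,6,3.8,0,12.3,0,-0.015,0,6,4.5,0,12,0,-0.015,0,6],
)

```text
time_s: 3.2
tool_pos: [456.8, -298.2, 150.9]
tcp_rot: [-0.515, 0.47, -0.485, 0.528]
wrist_force: [-3.2, -2.3, -1.2]
finger_gap: 10.3
```

```bash
python3 -c "
from h import *
plan(.8,8,.2,225)"
```

```text
t 3.2 tcp [ 456.8 -298.2  150.9] grasp [ 455.1 -298.2  169.6] gap 10.3 F [-3.2 -2.3 -1.2]
y [ 0.087  0.    -0.996] z [ 0.996 -0.028  0.087] j [-0.61  0.32 -0.1   1.07  0.05  0.99] a 0.357 rad 227.7
[ 5.3 -0.  11.6] -0.014
[ 5.9  0.  11.3] -0.014
[ 6.5  0.  10.9] -0.014
[ 7.1  0.  10.5] -0.014
[ 7.7  0.  10.1] -0.014
[8.2 0.  9.7] -0.014
[8.7 0.  9.2] -0.014
[9.2 0.  8.7] -0.014
```

jog_arm(
  series=[5.3,0,11.6,0,-0.014,0,6,5.9,0,11.3,0,-0.014,0,6,6.5,0,10.9,0,-0.014,0,6,7.1,0,10.5,0,-0.014,0,6,7.7,0,10,0,-0.014,0,6,8.2,0,9.7,0,-0.014,0,6],
)

```text
time_s: 3.7
tool_pos: [498.7, -298.6, 226.6]
tcp_rot: [-0.535, 0.446, -0.46, 0.551]
wrist_force: [-2.2, -1.5, -2.0]
finger_gap: 10.3
```

```bash
python3 -c "
from h import *
plan(1.1,8,.3,225)
p=imaging.capture('scene'); cv2.imwrite('pics/s2.png',p['image'][:,:,::-1])
"
```

```text
t 3.7 tcp [ 498.7 -298.6  226.6] grasp [ 495.4 -298.5  245. ] gap 10.3 F [-2.2 -1.5 -2. ]
y [ 0.18  -0.004 -0.984] z [ 0.983 -0.03   0.18 ] j [-0.59  0.28  0.03  1.17  0.1   1.02] a 0.73 rad 232.4
[8.3 0.1 7.2] -0.015
[8.6 0.  6.8] -0.015
[8.8 0.  6.4] -0.015
[9.1 0.  6. ] -0.015
[9.3 0.  5.6] -0.015
[9.5 0.  5.1] -0.015
[9.7 0.  4.7] -0.015
[9.9 0.  4.2] -0.015
```

View pics/s2.png

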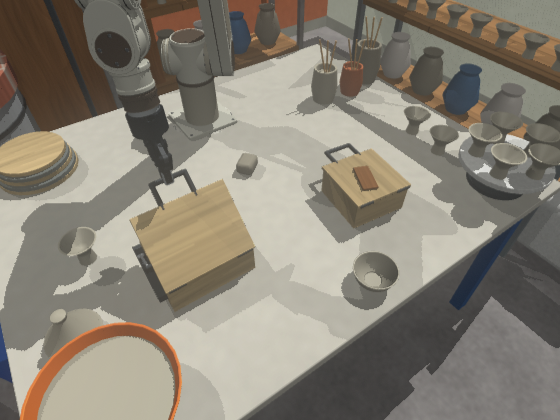

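Lid is up by about 0.7 rad, with the bar in the fingers at about px (172,185). The bar seems to sit about 5 mm nearer the fingertips than the nominal grasp point, so I'll adjust for that.

```bash
sed -i 's/18\.7/13.7/g' h.py; python3 -c "
from h import *
plan(1.1,8,.3,226)"
```

```text
t 3.75 tcp [ 501.1 -298.7  229.3] grasp [ 498.6 -298.7  242.8] gap 10.1 F [-5.6  2.   3.9]
y [ 0.186 -0.005 -0.983] z [ 0.982 -0.028  0.186] j [-0.59  0.28  0.04  1.17  0.1   1.02] a 0.732 rad 228.5
[7.6 0.1 7.5] -0.014
[7.9 0.  7.1] -0.014
[8.2 0.  6.7] -0.014
[8.5 0.  6.4] -0.014
[8.8 0.  6. ] -0.014
[9.  0.  5.6] -0.014
[9.3 0.  5.1] -0.014
[9.5 0.  4.7] -0.014
```

jog_arm(
  series=[7.6,0,7.5,0,-0.014,0,6,7.9,0,7,0,-0.014,0,6,8.2,0,6.7,0,-0.014,0,6,8.5,0,6.3,0,-0.014,0,6,8.8,0,6,0,-0.014,0,6,9,0,5.5,0,-0.014,0,6],
)

```text
time_s: 4.25
tool_pos: [553.9, -299.2, 276.0]
tcp_rot: [-0.556, 0.419, -0.431, 0.573]
wrist_force: [-1.1, -1.6, -0.7]
finger_gap: 10.1
```

```bash
python3 -c "
from h import *
plan(1.36,8,.4,226)"
```

```text
t 4.25 tcp [ 553.9 -299.2  276. ] grasp [ 550.2 -299.1  289.2] gap 10.1 F [-1.1 -1.6 -0.7]
y [ 0.276 -0.008 -0.961] z [ 0.961 -0.028  0.276] j [-0.56  0.29  0.15  1.19  0.14  1.05] a 1.035 rad 231.7
[8.7 0.1 4.1] -0.015
[8.9 0.  3.7] -0.015
[9.  0.  3.4] -0.015
[9.1 0.  3. ] -0.015
[9.2 0.  2.6] -0.015
[9.2 0.  2.2] -0.015
[9.3 0.  1.9] -0.015
[9.3 0.  1.5] -0.015
```

```bash
python3 -c "
from h import *
p=imaging.capture('wrist'); cv2.imwrite('pics/w3.png',p['image'][:,:,::-1])
p=imaging.capture('scene'); cv2.imwrite('pics/s3.png',cv2.resize(p['image'][130:310,90:290,::-1],None,fx=3.3,fy=3.3))
"
```

```text
(no output)
```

View pics/w3.png

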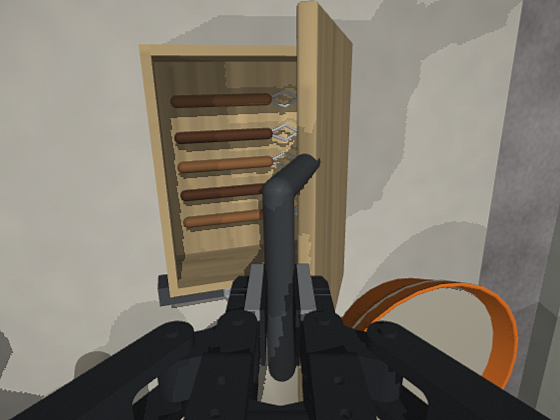

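View pics/s3.png

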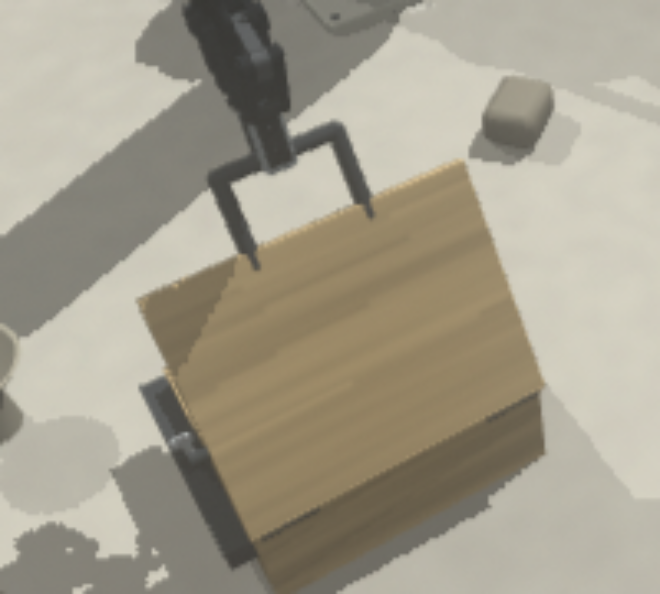

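Bar is well between the pads (px (275,190) to (285,380)). The lid is up, and the stay foot is visible on the ledge at zoomed px (185,445). Next I'll raise it past the drop point.

jog_arm(
  series=[8.7,0,4.3,0,-0.015,0,6,8.9,0,3.8,0,-0.015,0,6,9,0,3.4,0,-0.015,0,6,9,0,3,0,-0.015,0,6,9,0,2.6,0,-0.015,0,6,9,0,2.2,0,-0.015,0,6],
)

```text
time_s: 4.85
tool_pos: [612.7, -299.8, 299.8]
tcp_rot: [-0.577, 0.39, -0.402, 0.594]
wrist_force: [-2.2, -0.9, 3.2]
finger_gap: 10.3
```

```bash
python3 -c "
from h import *
plan(1.38,4,.4,227)
p=imaging.capture('scene'); cv2.imwrite('pics/s4.png',cv2.resize(p['image'][130:310,90:290,::-1],None,fx=3.3,fy=3.3))
"
```

```text
t 4.85 tcp [ 612.7 -299.8  299.8] grasp [ 607.6 -299.7  312.5] gap 10.3 F [-2.2 -0.9  3.2]
y [ 0.372 -0.011 -0.928] z [ 0.928 -0.027  0.373] j [-0.54  0.32  0.22  1.13  0.18  1.1 ] a 1.304 rad 230.7
[4.5 0.2 0.2] -0.005
[4.5 0.  0.2] -0.005
[4.5 0.  0.1] -0.005
[ 4.5  0.  -0. ] -0.005
```

View pics/s4.png

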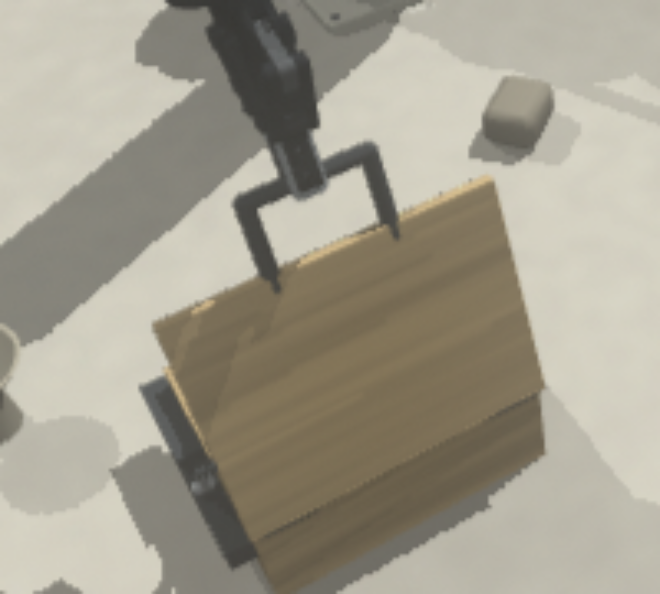

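jog_arm(
  series=[5,0,0.5,0,0,0,6,5,0,0.2,0,0,0,6,4,0,0,0,0,0,6,0,0,0,0,0,0,6,0,0,0,0,0,0,6,0,0,0,0,0,0,6],
)

```text
time_s: 5.4
tool_pos: [632.3, -300.0, 303.7]
tcp_rot: [-0.579, 0.389, -0.398, 0.596]
wrist_force: [-2.2, -0.7, 5.5]
finger_gap: 10.2
```

```bash
python3 -c "
from h import *
plan(1.08,8,.37,229)
p=imaging.capture('scene'); cv2.imwrite('pics/s5.png',cv2.resize(p['image'][130:310,90:290,::-1],None,fx=3.3,fy=3.3))
p=imaging.capture('top'); cv2.imwrite('pics/t5.png',p['image'][:,:,::-1])
"
```

```text
t 5.4 tcp [ 632.3 -300.   303.7] grasp [ 627.1 -299.9  316.4] gap 10.2 F [-2.2 -0.7  5.5]
y [ 0.381 -0.012 -0.924] z [ 0.924 -0.024  0.382] j [-0.52  0.35  0.27  1.14  0.18  1.11] a 1.39 rad 230.1
[-8.7  0.2 -1.9] 0.003
[-8.6  0.  -2.3] 0.003
[-8.6  0.  -2.6] 0.003
[-8.4  0.  -2.9] 0.003
[-8.3  0.  -3.2] 0.003
[-8.2  0.  -3.6] 0.003
[-8.   0.  -3.9] 0.003
[-7.9  0.  -4.2] 0.003
```

View pics/s5.png

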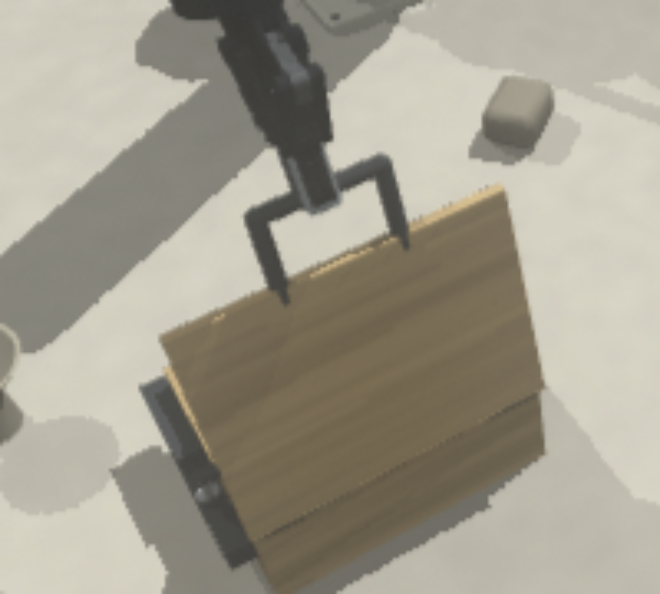

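View pics/t5.png

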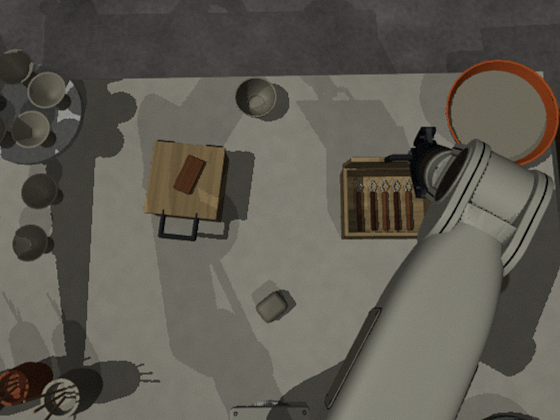

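The lid is nearly upright (about 1.37 rad) and the stay foot is at zoomed px (205,490) by the ledge. Now I'll lower it slowly.

jog_arm(
  series=[-6,0,-1,0,0,0,6,-6,0,-1.3,0,0,0,6,-6,0,-1.5,0,0,0,6,-6,0,-1.8,0,0,0,6,-6,0,-2,0,0,0,6,0,0,0,0,0,0,6],
)

```text
time_s: 6.0
tool_pos: [600.5, -299.7, 295.9]
tcp_rot: [-0.581, 0.387, -0.396, 0.596]
wrist_force: [-0.7, -0.5, 2.2]
finger_gap: 10.1
```

```bash
python3 -c "
from h import *
plan(1.08,8,.37,229)
p=imaging.capture('scene'); cv2.imwrite('pics/s6.png',cv2.resize(p['image'][130:310,90:290,::-1],None,fx=3.3,fy=3.3))
"
```

```text
t 6.0 tcp [ 600.5 -299.7  295.9] grasp [ 595.2 -299.6  308.5] gap 10.1 F [-0.7 -0.5  2.2]
y [ 0.386 -0.011 -0.923] z [ 0.922 -0.023  0.386] j [-0.55  0.29  0.17  1.1   0.19  1.08] a 1.247 rad 230.5
[-4.5  0.2 -1.8] 0.003
[-4.5  0.  -1.9] 0.003
[-4.4  0.  -2. ] 0.003
[-4.4  0.  -2. ] 0.003
[-4.3  0.  -2.1] 0.003
[-4.3  0.  -2.2] 0.003
[-4.2  0.  -2.3] 0.003
[-4.2  0.  -2.4] 0.003
```

View pics/s6.png

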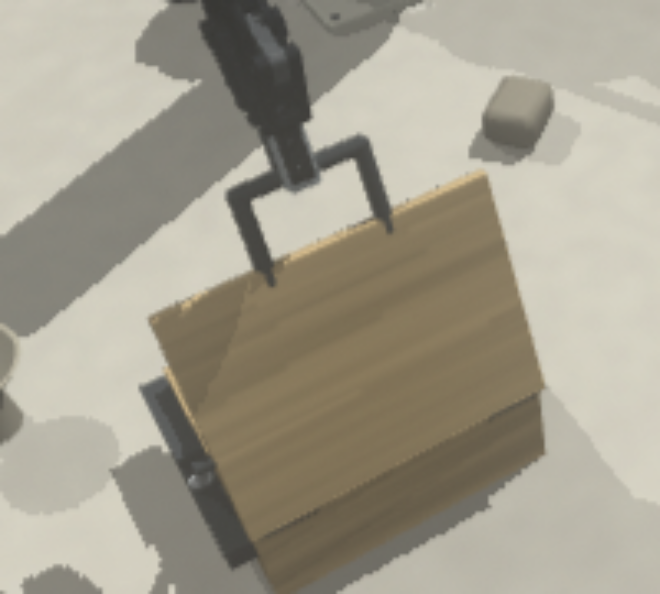

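jog_arm(
  series=[-4.5,0,-1.6,0,0,0,6,-4.5,0,-1.8,0,0,0,6,-4.4,0,-1.9,0,0,0,6,-4.4,0,-2,0,0,0,6,-4.3,0,-2,0,0,0,6,0,0,0,0,0,0,6],
)

```text
time_s: 6.55
tool_pos: [577.1, -299.4, 286.0]
tcp_rot: [-0.581, 0.387, -0.396, 0.597]
wrist_force: [-0.7, -0.3, 3.3]
finger_gap: 10.1
```

```bash
python3 -c "
from h import *
plan(1.06,4,.37,229)
p=imaging.capture('scene'); cv2.imwrite('pics/s7.png',cv2.resize(p['image'][130:310,90:290,::-1],None,fx=3.3,fy=3.3))
"
```

```text
t 6.55 tcp [ 577.1 -299.4  286. ] grasp [ 571.8 -299.3  298.6] gap 10.1 F [-0.7 -0.3  3.3]
y [ 0.387 -0.011 -0.922] z [ 0.922 -0.022  0.387] j [-0.57  0.26  0.09  1.06  0.2   1.06] a 1.137 rad 229.9
[-4.   0.1 -2.1] 0.007
[-3.9  0.  -2.2] 0.007
[-3.9  0.  -2.3] 0.007
[-3.8  0.  -2.3] 0.007
```

View pics/s7.png

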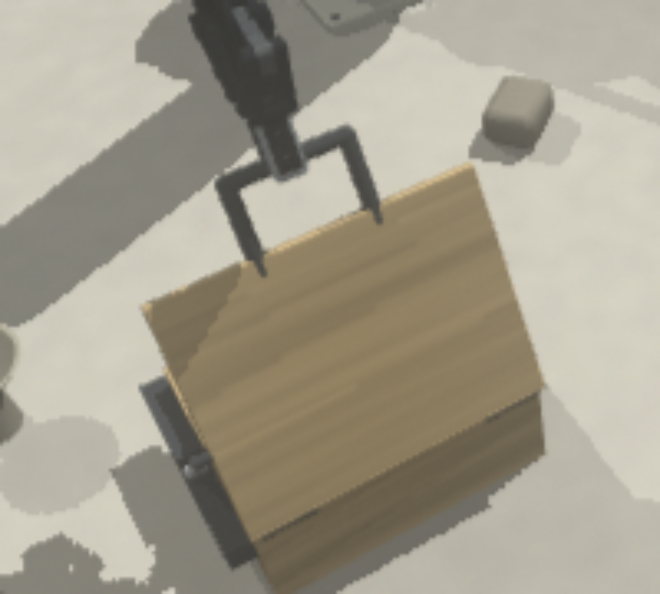

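jog_arm(
  series=[-3,0,-1.5,0,0,0,6,-3,0,-1.6,0,0,0,6,-3,0,-1.6,0,0,0,6,0,0,0,0,0,0,6],
)

```text
time_s: 6.93
tool_pos: [567.8, -299.4, 281.0]
tcp_rot: [-0.582, 0.387, -0.396, 0.596]
wrist_force: [-1.3, -1.1, 3.0]
finger_gap: 10.3
```

```bash
python3 -c "
from h import *
plan(1.04,4,.37,229)
p=imaging.capture('scene'); cv2.imwrite('pics/s8.png',cv2.resize(p['image'][130:310,90:290,::-1],None,fx=3.3,fy=3.3))
"
```

```text
t 6.93 tcp [ 567.8 -299.4  281. ] grasp [ 562.5 -299.2  293.6] gap 10.3 F [-1.3 -1.1  3. ]
y [ 0.388 -0.011 -0.922] z [ 0.921 -0.022  0.388] j [-0.58  0.24  0.06  1.04  0.21  1.05] a 1.091 rad 229.6
[-2.6  0.1 -1.5] 0.007
[-2.6  0.  -1.6] 0.007
[-2.6  0.  -1.6] 0.007
[-2.5  0.  -1.6] 0.007
```

View pics/s8.png

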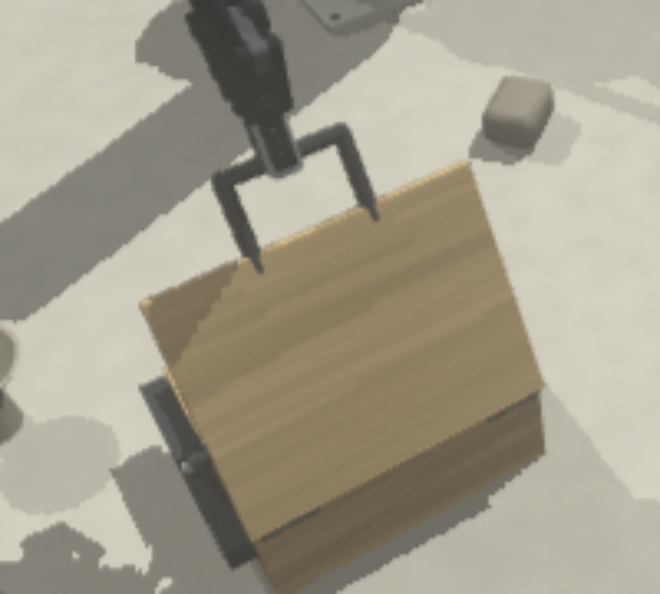

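jog_arm(
  series=[-2,0,-1.2,0,0,0,6,-2,0,-1.2,0,0,0,6,0,0,0,0,0,0,6],
)

```text
time_s: 7.23
tool_pos: [565.4, -299.3, 279.8]
tcp_rot: [-0.583, 0.386, -0.394, 0.597]
wrist_force: [1.5, -0.0, 1.6]
finger_gap: 9.9
```

jog_arm(
  series=[-2,0,-1.2,0,0,0,6,-2,0,-1.2,0,0,0,6,0,0,0,0,0,0,6],
)

```text
time_s: 7.48
tool_pos: [564.8, -299.3, 279.5]
tcp_rot: [-0.585, 0.384, -0.391, 0.598]
wrist_force: [2.7, -1.0, 2.2]
finger_gap: 10.6
```

```bash
python3 -c "
from h import *
plan(1.04,4,.37,229)
p=imaging.capture('scene'); cv2.imwrite('pics/s9.png',cv2.resize(p['image'][130:310,90:290,::-1],None,fx=3.3,fy=3.3))
"
```

```text
t 7.48 tcp [ 564.8 -299.3  279.5] grasp [ 559.4 -299.2  292. ] gap 10.6 F [ 2.7 -1.   2.2]
y [ 0.4   -0.011 -0.917] z [ 0.916 -0.018  0.4  ] j [-0.59  0.23  0.03  1.02  0.21  1.04] a 1.075 rad 229.6
[-1.8  0.1 -1.2] 0.01
[-1.8  0.  -1.2] 0.01
[-1.8  0.  -1.2] 0.01
[-1.8  0.  -1.2] 0.01
```

View pics/s9.png

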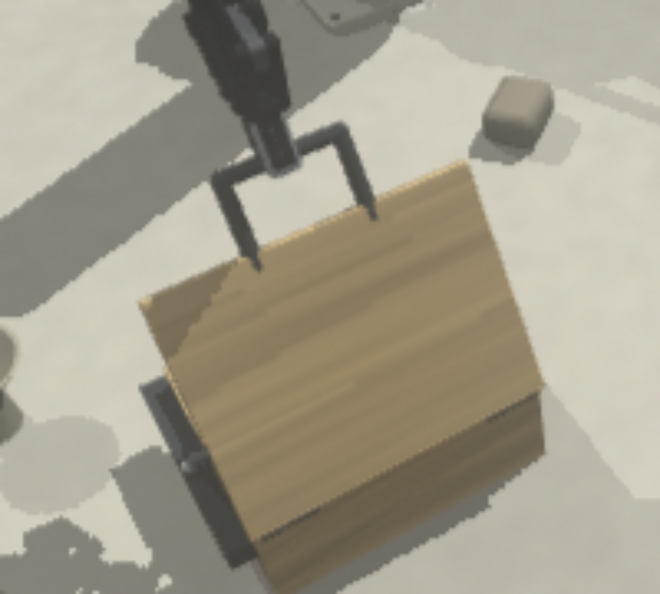

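Motion stopped at about 1.075 rad (commanded 8 mm, moved 3) and a pushback force built up. That is the stay jammed on its step. I'll open only slightly so the fingers would still catch the lid if it dropped.

jog_arm(
  series=[0,0,0,0,0,0,18,0,0,0,0,0,0,20,0,0,0,0,0,0,20,0,0,0,0,0,0,20,0,0,0,0,0,0,20,0,0,0,0,0,0,20],
)

```text
time_s: 8.03
tool_pos: [562.0, -298.0, 275.9]
tcp_rot: [-0.584, 0.385, -0.394, 0.596]
wrist_force: [1.8, -0.2, 1.9]
finger_gap: 19.7
```

```bash
python3 -c "
from h import *
st()
p=imaging.capture('scene'); cv2.imwrite('pics/s10.png',cv2.resize(p['image'][130:310,90:290,::-1],None,fx=3.3,fy=3.3))
p=imaging.capture('wrist'); cv2.imwrite('pics/w10.png',p['image'][:,:,::-1])
"
```

```text
t 8.03 tcp [ 562.  -298.   275.9] grasp [ 556.6 -297.9  288.6] gap 19.7 F [ 1.8 -0.2  1.9]
y [ 0.392 -0.007 -0.92 ] z [ 0.92  -0.02   0.392] j [-0.59  0.23  0.03  1.03  0.21  1.04] a 1.058 rad 227.9
```

View pics/s10.png

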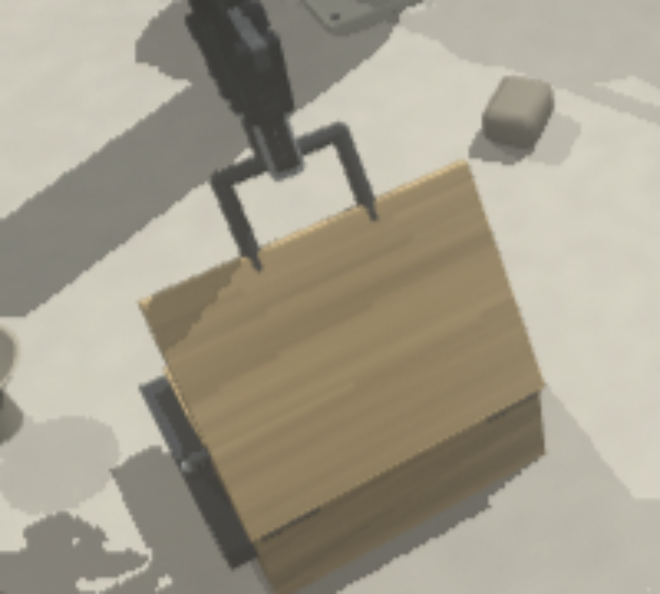

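View pics/w10.png

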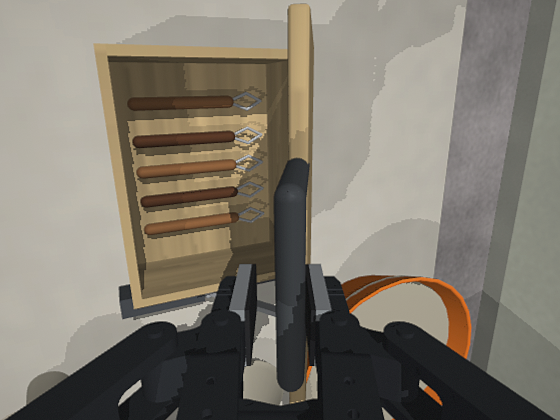

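Lid hasn't moved, and the bar has air on the supporting (front, left) side: bar px 275-305, left pad at about 255. So the stay is holding it. I'll open fully enough and back off along the tool axis.

jog_arm(
  series=[0,0,0,0,0,0,38,2.5,0,1,0,0,0,38,0,0,0,0,0,0,38,-2,0,5,0,0,0,38,-5,0,12,0,0,0,38,-7,0,17,0,0,0,38,-8,0,20,0,0,0,38,-8,0,20,0,0,0,38],
)

```text
time_s: 8.8
tool_pos: [527.0, -294.1, 341.2]
tcp_rot: [-0.581, 0.389, -0.406, 0.589]
wrist_force: [0.2, 0.5, -0.2]
finger_gap: 38.0
```

jog_arm(
  series=[-20,0,15,0,0,0,38,-30,0,10,0,0,0,38,-35,0,0,0,0,0,38,-35,0,0,0,0,0,38,-20,0,0,0,0,0,38,0,0,0,0,0,0,38,0,0,0,0,0,0,38,0,0,0,0,0,0,38],
)

```text
time_s: 9.47
tool_pos: [380.6, -293.5, 375.1]
tcp_rot: [-0.581, 0.389, -0.402, 0.591]
wrist_force: [0.4, 0.2, 0.7]
finger_gap: 37.8
```

```bash
python3 -c "
from h import *
st()
p=imaging.capture('scene'); cv2.imwrite('pics/s11.png',p['image'][:,:,::-1])
a=cv2.resize(p['image'][130:310,90:290,::-1],None,fx=3.3,fy=3.3); cv2.imwrite('pics/s11z.png',a)
b=cv2.imread('pics/s10.png'); print(np.abs(a.astype(int)-b)[300:590,140:540].mean())
p=imaging.capture('top'); cv2.imwrite('pics/t11.png',p['image'][:,:,::-1])
"
```

```text
t 9.47 tcp [ 380.6 -293.5  375.1] grasp [ 375.4 -293.5  387.8] gap 37.8 F [0.4 0.2 0.7]
y [ 0.374 -0.002 -0.927] z [ 0.927 -0.023  0.374] j [-0.83 -0.04 -0.01  1.34  0.28  0.8 ] a 0.793 rad 417.8
3.9935488505747125
```

View pics/s11z.png

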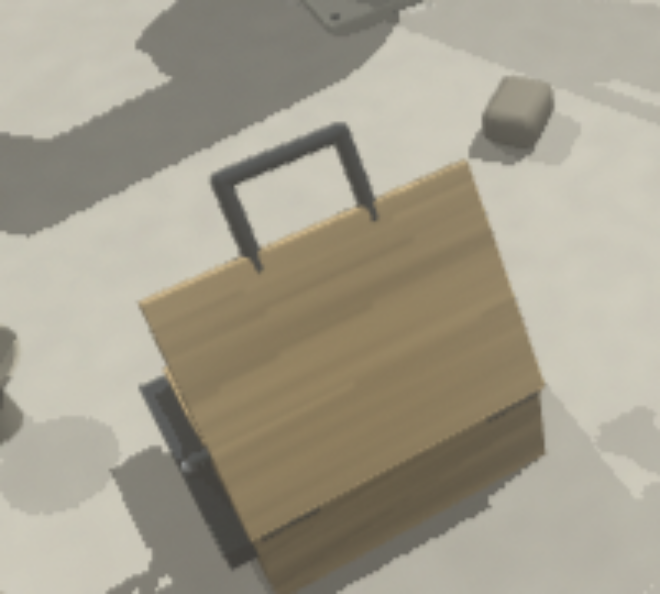

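View pics/t11.png

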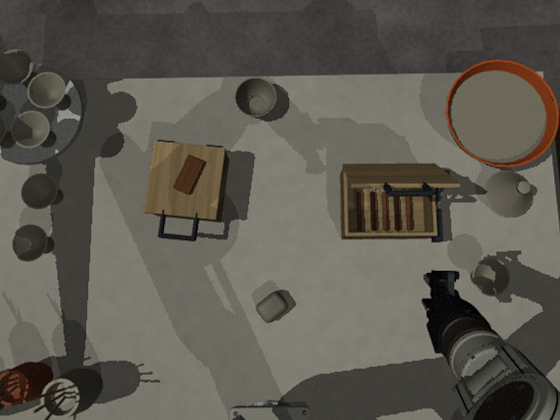

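The lid stands alone at the same place as before release (handle corners at zoomed px (217,180) and (342,130)), and the gripper is well clear. I'm handing in.

```bash
python3 -c "
from rig import r
print(r.close_job())"
```

```text
the job is handed in; nothing more can be done
None
```

I raised the stay chest's lid by its handle to about 1.37 rad and lowered it slowly onto the stay. I then let go, backed the arm well clear, and handed the job in at about 9.6 s.

- **Lock:** on the way down the lid stopped at about 1.075 rad. I commanded the last 8 mm and it moved only about 3 mm, with the pushback force rising.
- **Release:** I first opened the fingers only slightly, so they would still catch the lid, and it did not move. After backing off, the scene and top pictures showed it standing at the same angle with nothing touching it.
- **Forces:** they stayed at a few newtons in every reading I took.
- **Not measured:** I never read the lid or stay joints directly. Lid angles come from the gripper's position, so they may be off by a few hundredths of a radian. That the stay dropped behind its step is inferred from the lid stopping at its locked angle and staying up unaided.
- **Disagreement:** the bar's arc came out 3–6 mm larger than the given 225 mm radius, even after I corrected for the bar sitting nearer the fingertips. It did not affect the result.

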